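# Scoop the wooden beads into the round bowl

## Robot

A 6-joint arm with a two-finger parallel gripper is mounted at the origin on a cart in front of the work surface, level with it; the furniture and walls round the work are solid. World frame = base frame: x ahead of the robot, y to its left, z up, the work surface at z = 0. Lengths are in mm, angles in rad, forces in N, time in s.
With the tool pointing down it reaches from about 250 to 850 mm from the base axis. Payload 12.5 kg.
Tool frame: the origin (TCP) lies on the mounting face of the last link; the fingertips stand 186 mm ahead of it and the grasp point (between the pads) lies 167 mm ahead of it; z points along the fingers, x is the direction in which the jaws open and shut, and the axes are right-handed (so a half turn about z gives the same grasp; the last joint's range is limited). The gripper opens to 93 mm and grips with 3 to 60 N. Pads are 15 mm wide; open, the fingers measure 128 mm over their backs; the gripper's body (75 mm by 188 mm) begins 65 mm behind the grasp point.
Start: joints at [1.242, 0.351, 1.652, -0, 1.139, -0.085], TCP at [132.735, 533.73, 404.733] pointing down, gripper open.
Joint ranges: [-2.75, 2.75], [-0.79, 2.1], [0.01, 2.65], [-1.57, 4.71], [0.07, 3.14], [-2.87, 2.87]. Speed limits (rad/s): [2.22, 2.22, 2.79, 3.14, 3.14, 3.14].

## Interface

Orientations are given as a unit quaternion [w, x, y, z].
In Python, from workcell import robot gives the robot as it stands.
- The arm moves only by the tool step_arm, never from a script. Its argument "motion" is a list that holds one entry, the list of rows, each a list of 7 numbers: the shift along the tool's x, y, z in cm, then the turn, a rotation vector about the tool's x, y, z in rad, then the closure, from 0 (fully open) to 1 (shut). A call has 1 to 8 rows; each row is the pose to reach, as a shift and turn from the pose commanded when the call began, along the tool's axes at that moment; what a row does not reach only later rows make up. A row lasts 1/12 s, in which the tool goes at most 41.7 mm and 7.16 degrees, less where a joint would pass 70% of its speed; a pose out of reach is approached as far as the arm can. A call with a gripper value outside its range is refused whole. The fingers move at their own pace and stop on an object; the grip force is fixed at half the most. Time passes only in rows, so rows that repeat a pose let the fingers close. It gives the time, the measured TCP pose, the force and the opening at its end, in the units of the state.
- robot.read_state(): the state, without advancing time (a new reading comes with each control period).
- robot.snapshot(name): name is "scene" or "top" or "wrist"; returns (picture, depth): 400x640x3 uint8, red, green, blue; 400x640 float32, mm along the optical axis (not along the pixel's ray), 0 where there is no reading.
- robot.camera_model(name): a dict with "camera_matrix" (3x3 intrinsics, pixels), "view" (4x4, takes a point from world to camera coordinates). Camera axes: x right, y down, z forward; pixel columns grow to the right and rows downward; lengths in mm; the calibration is good to about 2 mm. The wrist camera is an equidistant fisheye: a pixel r from the principal point sees the ray r / f radians off the axis. A picture is of the moment at which its call begins: read the wrist's pose just before it. camera_model takes no time and is no camera call; for the wrist camera it gives the pose at the moment of the call.
- robot.sign_off(): hands the job in, once; it reports no verdict.
The state is a dict: "time": time; "joint_positions": joint angles; "joint_velocities": joint speeds; "joint_efforts": joint torques, N m; "position": TCP position; "orientation": TCP orientation; "ft_force": force on the tool from outside, world axes, zero at the start; "wrist_torque": the same for the moment, N m; "width": opening from 0.0 (shut) to 1.0 (fully open).
Only numpy, scipy, OpenCV 4.12 (cv2) and the standard library are available. Lean on these libraries where they do the work, as an engineer would, in place of code of your own. Each camera call takes 0.05 s, during which the arm holds its last target. There are 200 camera calls.

## Task

Take the scoop that stands in the bead tray by its upright handle, scoop up both wooden beads together, and tip them into the round bowl (not the square dish). Then stand the scoop back in the tray where it stood. Do not touch the beads with the gripper.

Things in the scene. Friction and masses are not known exactly. Their poses are not given: they have to be found in the camera images.
- scoop_handle (a point): Metal scoop, 90 g, flat in the far end of the bead tray, mid-width. Point: grip point in its upright wooden handle (24 mm in x, 16 in y), 80 mm above the scoop's underside, 25 mm below the handle's top. z up; -x to the open mouth, towards the robot at the start. Pan: lip 88 mm from the point along -x, floor 1.5 mm thick, 82 mm wide inside (86 outside), 74 long; sides 26 mm high, 14 by the lip.
- bead_1_center (a point): Centre of a chunky faceted, smoothly lacquered wooden bead, 24 mm across, 12 g, which rolls when the scoop is tilted; it lies on the tray floor before the scoop's mouth, the nearer to the scoop of the two. The floor is 6 mm above the table. Beads slide ahead of the scoop and get onto its pan only when the tray's near wall stops them and the lip comes within 5 mm of it.
- bead_2_center (a point): Centre of the other bead, alike, lying nearer to the tray's near wall. The tray is a fixed wooden open box, parallel to the scoop as it first stands: 205 mm long (x), 112 mm wide inside, walls 36 mm above the table. Inside of its near wall: 97 mm before the scoop's lip, 185 mm from the handle point along -x, as at the start; inside of its far wall: 20 mm from that point along +x.
- bowl_rim (a point): Round wooden bowl, loose on the table left of the sticker racks (which stand left of the tray, up to 135 mm high: carry above them). A square dish of the same wood, not wanted, stands before or behind it. Rim 130 mm in diameter, 48 mm above the table. The point is the centre of its mouth at rim height; z up.

How it is judged (in metres and radians):
On the way:
1. both beads are carried together in the scoop, lifted at least 40 mm (height (world z) of scoop_handle above 0.126 m and x of bead_1_center in the frame of scoop_handle between -0.095 and 0 m and y of bead_1_center in the frame of scoop_handle between -0.045 and 0.045 m and z of bead_1_center in the frame of scoop_handle between -0.08 and -0.02 m and x of bead_2_center in the frame of scoop_handle between -0.095 and 0 m and y of bead_2_center in the frame of scoop_handle between -0.045 and 0.045 m and z of bead_2_center in the frame of scoop_handle between -0.08 and -0.02 m), for 0.2 s.
At the end, for the whole second after the job is handed in: Both beads lie in the round bowl (centres within 55 mm of its axis and below 55 mm height), which stands upright; the scoop stands upright (within 10 degrees) in the tray, its handle within 35 mm of where it stood at the start (horizontal distance between each of bead_1_center, bead_2_center and bowl_rim below 0.055 m and height (world z) of each of bead_1_center, bead_2_center below 0.055 m and angle between each of bowl_rim, scoop_handle's own z axis and vertical below 0.17 rad and distance of scoop_handle from where it was at the start of the episode below 0.035 m); the robot touches nothing.
It fails at once if the gripper touches a bead (contact force between the fingers and bead_1 above 0.3 N or contact force between the fingers and bead_2 above 0.3 N).
It also fails if it takes over 62 s, if anything falls off the work surface, if the arm or the gripper's body presses on something with over 40 N, if the wrist force passes 120 N, or if a joint passes its speed limit or range.

## Working session

There is one attempt and no reset: what is moved stays moved. The work goes in short steps, Python scripts to look and compute and a tool call to move; the robot and the scene stay as the last step left them, time stands still between calls to the robot, and variables do not carry over. Pictures are saved under pics/ and viewed, about 8 in all and at most 12, crops included, and the job is handed in when it is done.

Besides the shell and the picture viewer there is one more tool, called after "Request:" by a JSON object that holds its "op" and its "data", one argument or row to a line. step_arm: Moves the arm, as the interface text tells. Its arguments: {"type":"object","properties":{"motion":{"type":"array"}},"required":["motion"]}

```bash
ls; mkdir -p pics; python3 - <<'E'
from workcell import robot
import cv2,numpy as np
s=robot.read_state();print(s)
for n in ("scene","top"):
    p,d=robot.snapshot(n);cv2.imwrite(f"pics/{n}0.png",p[:,:,::-1]);np.save(f"pics/{n}0.npy",d)
    m=robot.camera_model(n);print(n,np.round(m["camera_matrix"],2).tolist(),np.round(m["view"],4).tolist())
E
```

```text
pics
{'time': 0.0, 'joint_positions': array([ 1.24241041e+00,  3.51259958e-01,  1.65242369e+00, -1.28748577e-05,
        1.13910700e+00, -8.45871353e-02]), 'joint_velocities': array([ 0.00011113,  0.00067148,  0.00019802, -0.00046735, -0.00167352,
        0.00078933]), 'joint_efforts': array([-1.87062382e-03, -4.97318208e+01, -2.85252964e+01,  6.98066340e-02,
        2.57121550e-02, -1.33379899e-04]), 'position': array([132.69349549, 533.62325688, 404.188461  ]), 'orientation': array([ 3.32611633e-04,  7.87840443e-01,  6.15879110e-01, -4.98197019e-04]), 'ft_force': array([-0.63204376,  0.0531242 , -0.51751336]), 'wrist_torque': array([-0.00620521,  0.01914918, -0.02781038]), 'width': 1.0016931409248802}
scene [[485.79, 0.0, 321.15], [0.0, 485.79, 201.9], [0.0, 0.0, 1.0]] [[0.7176, -0.696, -0.0232, -280.4629], [-0.3024, -0.2815, -0.9107, 255.8258], [0.6273, 0.6605, -0.4124, 634.4742], [0.0, 0.0, 0.0, 1.0]]
top [[450.87, 0.0, 312.12], [0.0, 450.87, 196.09], [0.0, 0.0, 1.0]] [[-0.0089, -0.9996, -0.0284, 140.4516], [-0.9805, 0.0143, -0.1959, 485.7149], [0.1963, 0.0261, -0.9802, 1016.3758], [0.0, 0.0, 0.0, 1.0]]
```

View pics/top0.png

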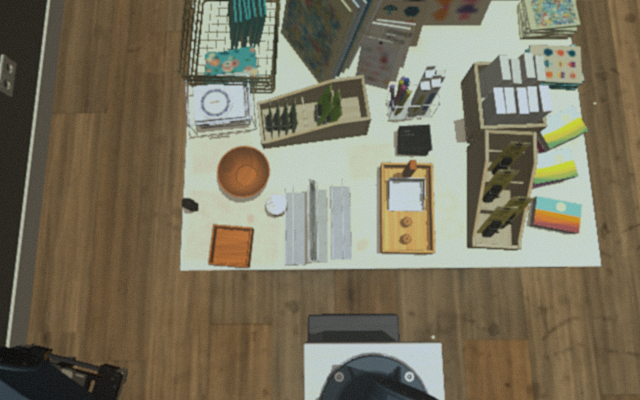

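View pics/scene0.png

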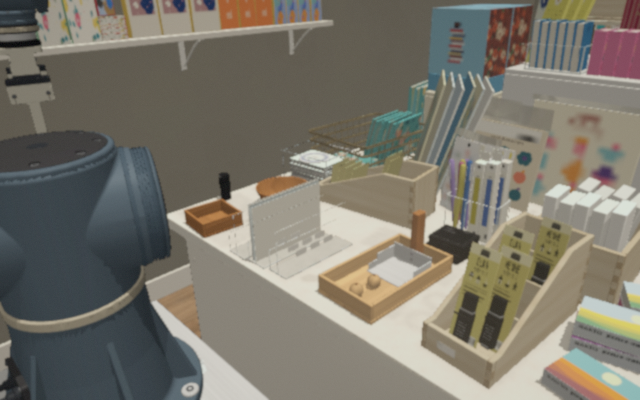

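Top view: tray spans about (379–434, 163–253), handle at (411,168), beads at (405,222) and (405,239), round bowl centred at (243,171), square dish at (232,246), racks at x 285–350. The scene view agrees. Now I'll measure these.

```bash
cat > h.py <<'E'
from workcell import robot
import cv2,numpy as np
np.set_printoptions(precision=1,suppress=True)
class Cam:
    def __init__(s,m): s.K=np.array(m["camera_matrix"]);V=np.array(m["view"]);s.R=V[:3,:3];s.t=V[:3,3];s.c=-s.R.T@s.t
    def ray(s,u,v): return s.R.T@np.linalg.inv(s.K)@np.array([u,v,1.])
    def plane(s,u,v,z): r=s.ray(u,v);return s.c+r*(z-s.c[2])/r[2]
    def dep(s,u,v,d): return s.c+s.ray(u,v)*d
    def proj(s,p): q=s.K@(s.R@np.asarray(p,float)+s.t);return q[:2]/q[2]
def cam(n): return Cam(robot.camera_model(n))
def cloud(n,d):
    c=cam(n);v,u=np.mgrid[:400,:640];r=np.stack([u,v,np.ones_like(u)],-1)@np.linalg.inv(c.K).T@c.R
    P=c.c+r*d[...,None];P[d==0]=np.nan;return P
E
python3 - <<'E'
from h import *
for n in("top","scene"):
    P=cloud(n,np.load(f"pics/{n}0.npy"));np.save(f"pics/{n}P.npy",P)
im=cv2.imread("pics/top0.png");hsv=cv2.cvtColor(im,cv2.COLOR_BGR2HSV);P=np.load("pics/topP.npy")
for u,v in [(243,171),(232,246),(411,168),(405,222),(405,239),(405,200),(318,240),(318,180),(360,220)]: print(u,v,hsv[v,u],P[v,u])
c=cam("top")
# bowl rim: orange mask
m=((hsv[...,0]<14)&(hsv[...,1]>120)&(hsv[...,2]>60)).astype(np.uint8)
for k in [x for x in cv2.findContours(m,0,2)[0] if cv2.contourArea(x)>60]:
    (x,y),ax,a=cv2.fitEllipse(k);print(cv2.boundingRect(k),"ell",x,y,ax,a,"z48",c.plane(x,y,48))
# racks heights
q=P[170:275,280:355].reshape(-1,3);q=q[q[:,2]>40];print("rack",np.nanmin(q,0),np.nanmax(q,0))
# tray walls
q=P[155:260,370:440].reshape(-1,3);w=q[(q[:,2]>30)&(q[:,2]<42)];print("tray",np.percentile(w,[1,99],axis=0))
h=q[q[:,2]>75];print("handle",len(h),np.nanmean(h,0),h.min(0),h.max(0))
Q=np.load("pics/sceneP.npy").reshape(-1,3)
for nm,(a,b) in dict(handle=((70,200),0)).items(): pass
c2=cam("scene");im2=cv2.imread("pics/scene0.png");
big=np.vstack([cv2.resize(im[150:260,365:445],None,fx=5,fy=5,interpolation=2)])
s=cv2.resize(im2[200:320,310:460],None,fx=4,fy=4,interpolation=2)
H=max(big.shape[0],s.shape[0]);f=lambda a:cv2.copyMakeBorder(a,0,H-a.shape[0],0,0,0)
o=np.hstack([f(big),f(s)]);print(o.shape);cv2.imwrite("pics/crop0.png",cv2.resize(o,None,fx=.8,fy=.8))
E
```

```text
243 171 [ 12 162 168] [563.4 308.9   3.5]
232 246 [ 13 172 156] [375.6 331.2   6.2]
411 168 [ 14 161 149] [536.2 -89.2 110.8]
405 222 [ 16 140 157] [425.1 -83.7  33.1]
405 239 [ 16 143 157] [385.4 -82.7  28.1]
405 200 [ 99  22 216] [482.7 -90.9   8. ]
318 240 [ 78  16 189] [379.2 121.4  90.5]
318 180 [ 66  20 209] [538.7 121.1  -2.3]
360 220 [ 55  16 210] [435.5  19.8   3.5]
(209, 225, 43, 42) ell 230.6209259033203 245.66888427734375 (43.500457763671875, 45.16169357299805) 70.78724670410156 z48 [372.7 325.9  48. ]
(534, 216, 45, 16) ell 555.5538940429688 221.19107055664062 (10.83587646484375, 42.933719635009766) 102.191162109375 z48 [ 420.5 -426.8   48. ]
(218, 147, 51, 50) ell 242.96197509765625 171.70425415039062 (47.43101119995117, 50.04790496826172) 56.170806884765625 z48 [550.  300.8  48. ]
(434, 0, 15, 20) ell 441.38543701171875 9.598426818847656 (9.387289047241211, 20.169076919555664) 21.14722442626953 z48 [ 969.9 -200.6   48. ]
rack [329.  64.  40.] [518.1 202.1 128.5]
tray [[ 351.7 -155.3   30.3]
 [ 569.2  -27.5   39.7]]
handle 120 [541.3 -92.4 102.8] [ 531.5 -101.3   76.7] [554.8 -85.9 114.8]
(550, 1000, 3)
```

View pics/crop0.png

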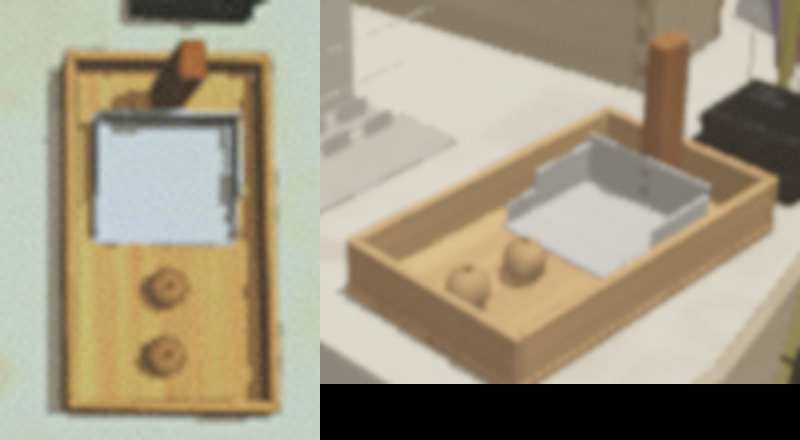

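```bash
python3 - <<'E'
from h import *
c=cam("top");g=lambda x,y:(365+x/4,150+y/4)
P=np.load("pics/topP.npy")
for n,pts,z in [("tray",[(62,52),(272,52),(277,412),(65,410)],36),("lip",[(92,243),(238,243)],8),("htop",[(193,60)],111),("beads",[(166,287),(163,354)],24)]:
    Q=np.array([c.plane(*g(*p),z) for p in pts]);print(n,Q)
    if len(Q)>1: print(" yaws",[round(float(np.degrees(np.arctan2(*(Q[(i+1)%len(Q)]-Q[i])[1::-1]))),2) for i in range(len(Q))], [np.linalg.norm(Q[(i+1)%len(Q)]-Q[i]) for i in range(len(Q))])
q=P[155:260,370:440].reshape(-1,3);w=q[(q[:,2]>31)&(q[:,2]<41)]
print(cv2.minAreaRect(w[:,:2].astype(np.float32)))
h=q[q[:,2]>106];print("htop",len(h),h.mean(0))
c2=cam("scene");print("scene htop",c2.plane(310+(668-320)/3.2,200+42/3.2,111))
Q=np.load("pics/sceneP.npy")[200:320,310:460].reshape(-1,3);h=Q[(Q[:,2]>75)&(Q[:,0]>500)&(Q[:,0]<575)&(Q[:,1]<-60)&(Q[:,1]>-125)];print("scene handle",len(h),h.mean(0),h.min(0),h.max(0))
# bowl by depth
b=P[140:205,205:280].reshape(-1,3);b=b[(b[:,2]>42)&(b[:,2]<54)];(x,y),r=cv2.minEnclosingCircle(b[:,:2].astype(np.float32));print("bowl",x,y,r,len(b),b[:,:2].mean(0))
E
```

```text
tray [[ 569.5  -31.3   36. ]
 [ 567.3 -157.5   36. ]
 [ 351.4 -147.2   36. ]
 [ 353.9  -24.7   36. ]]
 yaws [-90.96, 177.26, 88.83, -1.75] [np.float64(126.22159746798877), np.float64(216.24129809496418), np.float64(122.47683047143575), np.float64(215.7133736546315)]
lip [[ 456.7  -48.5    8. ]
 [ 455.5 -136.7    8. ]]
 yaws [-90.78, 89.22] [np.float64(88.20512336010081), np.float64(88.20512336010081)]
htop [[543.  -94.5 111. ]]
beads [[426.9 -89.   24. ]
 [387.  -85.2  24. ]]
 yaws [174.63, -5.37] [np.float64(40.084462934422675), np.float64(40.084462934422675)]
((461.3604736328125, -92.1577377319336), (123.96966552734375, 217.36668395996094), 87.88218688964844)
htop 73 [543.  -94.1 110.5]
scene htop [538.7 -99.7 111. ]
scene handle 289 [540.7 -98.9  95.8] [ 531.3 -105.3   75. ] [557.7 -87.2 112.9]
bowl 567.1825561523438 280.6686096191406 89.38804626464844 445 [565.6 296.3]
```

Tray centre is about (461,−92) with yaw about −1.8°. That puts the handle at about (543.5,−95), which matches the direct measurement. Handle top z is 110.5, expected 111. The bowl is near (550,301). Next is a pose-difference helper, then the move to hover.

```bash
cat >> h.py <<'E'
from scipy.spatial.transform import Rotation as Ro
def tool(yaw,pitch=0): # scoop-frame yaw/tilt (deg, pitch<0: lip down); tool x=scoop x, z down
    return Ro.from_euler("z",yaw,degrees=True)*Ro.from_euler("y",pitch,degrees=True)*Ro.from_euler("x",180,degrees=True)
def now():
    s=robot.read_state();q=s["orientation"];return s,np.array(s["position"]),Ro.from_quat([q[1],q[2],q[3],q[0]])
def delta(g,yaw,pitch=0,frm=None):
    """shift(cm), rotvec to bring the grasp point to g; frm=(p,R) commanded TCP pose or None for measured"""
    s,p,R=now()
    if frm: p,R=frm
    T=tool(yaw,pitch);t=np.array(g)-T.apply([0,0,167.]);
    return np.round(R.inv().apply(t-p)/10,3),np.round((R.inv()*T).as_rotvec(),4)
def show():
    s,p,R=now();g=p+R.apply([0,0,167]);e=(R*Ro.from_euler("x",180,degrees=True)).as_euler("ZYX",degrees=True)
    print("t",s["time"],"grip",g,"yaw,pitch,roll",e,"F",s["ft_force"],"w",round(float(s["width"]),3),"j",np.round(s["joint_positions"],2))
E
python3 - <<'E'
from h import *
show()
for g in [(543.5,-95,215),(543.5,-95,181)]: print(delta(g,-1.8))
E
```

```text
t 0.1 grip [132.6 533.5 237.3] yaw,pitch,roll [76.   0.1  0. ] F [-0.4 -0.5  0.9] w 0.998 j [ 1.2  0.3  1.6  0.   1.1 -0.1]
(array([-51.1,  55. ,   2.3]), array([0. , 0. , 1.4]))
(array([-51.1,  55. ,   5.7]), array([0. , 0. , 1.4]))
```

Request:
{"op": "step_arm", "data": {
  "motion": [
    [[-51.1, 55.0, 2.2, 0, 0, 1.358, 0], [-51.1, 55.0, 2.2, 0, 0, 1.358, 0], [-51.1, 55.0, 2.2, 0, 0, 1.358, 0], [-51.1, 55.0, 2.2, 0, 0, 1.358, 0], [-51.1, 55.0, 2.2, 0, 0, 1.358, 0], [-51.1, 55.0, 2.2, 0, 0, 1.358, 0], [-51.1, 55.0, 2.2, 0, 0, 1.358, 0], [-51.1, 55.0, 2.2, 0, 0, 1.358, 0]]
  ]
}}

```text
time: 0.77
position: [315.3, 252.9, 394.9]
orientation: [-0.0, 0.987, 0.16, 0.0]
ft_force: [1.2, 1.0, -0.7]
width: 1.0
```

```bash
sed -i 's/precision=1/precision=3/' h.py; python3 - <<'E'
from h import *
show()
print(delta((543.5,-95,200),-1.8))
E
```

```text
t 0.7667 grip [315.323 252.886 227.922] yaw,pitch,roll [18.403 -0.005  0.001] F [ 1.244  1.038 -0.655] w 1.0 j [0.56 0.09 2.01 0.   1.04 0.24]
(array([10.67 , 40.213,  2.792]), array([-0.   , -0.   ,  0.353]))
```

Request:
{"op": "step_arm", "data": {
  "motion": [
    [[10.67, 40.2, 2.8, 0, 0, 0.353, 0], [10.67, 40.2, 2.8, 0, 0, 0.353, 0], [10.67, 40.2, 2.8, 0, 0, 0.353, 0], [10.67, 40.2, 2.8, 0, 0, 0.353, 0], [10.67, 40.2, 2.8, 0, 0, 0.353, 0], [10.67, 40.2, 2.8, 0, 0, 0.353, 0], [10.67, 40.2, 2.8, 0, 0, 0.353, 0], [10.67, 40.2, 2.8, 0, 0, 0.353, 0]]
  ]
}}

```text
time: 1.43
position: [499.6, -24.4, 372.3]
orientation: [-0.0, 1.0, -0.013, -0.0]
ft_force: [0.2, 0.3, -0.3]
width: 0.997
```

```bash
python3 - <<'E'
from h import *
show()
print(delta((543.5,-95,190),-1.8))
E
```

```text
t 1.4333 grip [499.499 -24.431 205.251] yaw,pitch,roll [-1.512  0.021  0.003] F [ 0.179  0.285 -0.264] w 0.997 j [-0.14  0.3   1.81  0.    1.03 -0.12]
(array([4.579, 6.938, 1.523]), array([-0.   ,  0.   ,  0.005]))
```

Request:
{"op": "step_arm", "data": {
  "motion": [
    [[4.58, 6.94, 1.5, 0, 0, 0.005, 0], [4.58, 6.94, 1.5, 0, 0, 0.005, 0], [4.58, 6.94, 1.5, 0, 0, 0.005, 0], [4.58, 6.94, 1.5, 0, 0, 0.005, 0]]
  ]
}}

```text
time: 1.77
position: [543.2, -94.4, 356.5]
orientation: [-0.0, 1.0, -0.017, -0.001]
ft_force: [-1.0, 0.4, 0.8]
width: 1.002
```

```bash
python3 - <<'E'
from h import *
show()
m=robot.camera_model("wrist");np.savez("pics/w1.npz",K=m["camera_matrix"],V=m["view"])
p,d=robot.snapshot("wrist");cv2.imwrite("pics/w1.png",p[:,:,::-1]);np.save("pics/w1d.npy",d);print(m["camera_matrix"],m["view"])
print(delta((543.5,-95,86),-1.8))
E
```

```text
t 1.7667 grip [542.953 -94.294 189.475] yaw,pitch,roll [-1.927  0.096  0.023] F [-1.035  0.358  0.831] w 1.002 j [-0.26  0.41  1.7   0.    1.04 -0.22]
[[309.707   0.    318.434]
 [  0.    309.707 201.544]
 [  0.      0.      1.   ]] [[   0.999   -0.033   -0.002 -546.582]
 [  -0.031   -0.955    0.295  -93.685]
 [  -0.011   -0.295   -0.955  324.312]
 [   0.       0.       0.       1.   ]]
(array([ 0.098,  0.187, 10.392]), array([-0.001,  0.002, -0.001]))
```

View pics/w1.png

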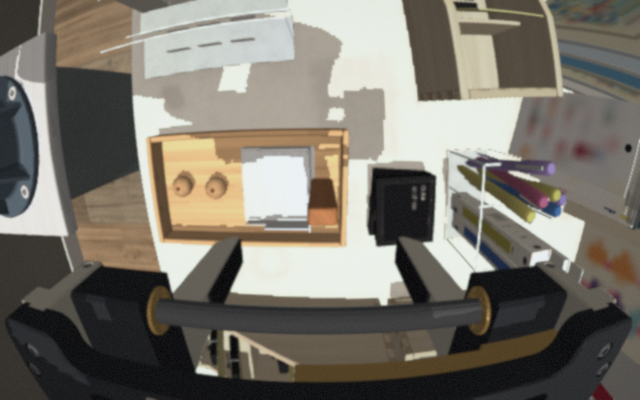

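Wrist view: handle at about (322,200), tray at x 148–348 and y 130–245, beads at (182,185) and (216,186). I'll check these against ray casts.

```bash
cat >> h.py <<'E'
class Fish:
    def __init__(s,K,V): s.K=np.array(K);V=np.array(V);s.R=V[:3,:3];s.t=V[:3,3];s.c=-s.R.T@s.t
    def proj(s,p):
        q=s.R@np.asarray(p,float)+s.t;th=np.arctan2(np.hypot(*q[:2]),q[2]);return s.K[:2,2]+s.K[0,0]*th*q[:2]/np.hypot(*q[:2])
    def plane(s,u,v,z):
        a=np.array([u,v])-s.K[:2,2];th=np.hypot(*a)/s.K[0,0];a=a/np.hypot(*a);r=s.R.T@np.r_[a*np.sin(th),np.cos(th)];return s.c+r*(z-s.c[2])/r[2]
E
python3 - <<'E'
from h import *
z=np.load("pics/w1.npz");f=Fish(z["K"],z["V"]);print("cam",f.c)
im=cv2.imread("pics/w1.png");hsv=cv2.cvtColor(im,cv2.COLOR_BGR2HSV)
for dx in(-12,12):
  for dy in(-8,8): print(dx,dy,"top",f.proj((543.5+dx,-95+dy,111)),"z35",f.proj((543.5+dx,-95+dy,35)))
# handle mask
for v in range(174,228,4): print(v,[hsv[v,u].tolist() for u in (314,322,330)])
for n,pts,zz in [("inner tray corners floor?rim36",[(158,139),(342,135),(342,239),(164,239)],36),("beads",[(182,185),(216,186)],18),("lip",[(242,149),(243,222)],8)]:
  print(n,np.array([f.plane(*p,zz) for p in pts]))
E
```

```text
cam [547.079 -12.034 336.55 ]
-12 -8 top [302.972 228.038] z35 [306.634 199.964]
-12 8 top [301.939 208.744] z35 [305.937 184.72 ]
12 -8 top [333.525 227.118] z35 [330.206 199.225]
12 8 top [333.165 207.776] z35 [329.843 183.957]
174 [[15, 51, 164], [15, 111, 163], [18, 100, 211]]
178 [[14, 73, 118], [14, 122, 117], [17, 105, 182]]
182 [[11, 137, 78], [12, 136, 77], [13, 141, 78]]
186 [[13, 145, 79], [13, 142, 77], [13, 150, 75]]
190 [[12, 132, 81], [11, 131, 78], [11, 138, 74]]
194 [[12, 144, 76], [12, 150, 75], [12, 141, 74]]
198 [[11, 139, 77], [12, 147, 78], [12, 145, 72]]
202 [[12, 139, 79], [12, 141, 78], [13, 144, 71]]
206 [[13, 151, 83], [11, 141, 83], [11, 143, 82]]
210 [[12, 141, 183], [12, 142, 185], [12, 143, 176]]
214 [[12, 143, 195], [12, 142, 203], [12, 144, 199]]
218 [[12, 143, 193], [12, 142, 199], [12, 146, 198]]
222 [[12, 143, 194], [13, 142, 198], [12, 144, 204]]
226 [[15, 116, 185], [15, 113, 182], [19, 101, 215]]
inner tray corners floor?rim36 [[ 375.452  -29.702   36.   ]
 [ 568.507  -38.128   36.   ]
 [ 567.101 -147.21    36.   ]
 [ 362.248 -144.499   36.   ]]
beads [[389.248 -85.633  18.   ]
 [431.073 -88.721  18.   ]]
lip [[ 462.11   -50.973    8.   ]
 [ 454.908 -135.348    8.   ]]
```

```bash
python3 - <<'E'
from h import *
z=np.load("pics/w1.npz");f=Fish(z["K"],z["V"])
hsv=cv2.cvtColor(cv2.imread("pics/w1.png"),cv2.COLOR_BGR2HSV)
m=((hsv[...,0]<15)&(hsv[...,1]>128)&(hsv[...,2]>150)).astype(np.uint8);m[:200]=0;m[235:]=0;m[:,:295]=0;m[:,345:]=0
k=max(cv2.findContours(m,0,2)[0],key=cv2.contourArea);r=cv2.minAreaRect(k);b=cv2.boundingRect(k);print(r,b)
u,v=b[0]+(b[2]-1)/2,b[1]+(b[3]-1)/2;print(f.plane(u,v,111),[f.plane(*p,111) for p in cv2.boxPoints(r)])
print(delta(np.r_[f.plane(u,v,111)[:2],86],-1.8))
E
```

```text
((323.0, 216.5), (15.0, 28.0), 90.0) (309, 209, 29, 16)
[547.496 -93.856 111.   ] [array([536.921, -87.381, 111.   ]), array([558.433, -88.09 , 111.   ]), array([ 558.263, -100.468,  111.   ]), array([536.387, -99.738, 111.   ])]
(array([ 0.493,  0.06 , 10.391]), array([-0.001,  0.002, -0.001]))
```

```bash
python3 - <<'E'
from h import *
P=np.concatenate([np.load(f"pics/{n}P.npy").reshape(-1,3) for n in("top","scene")])
q=P[(P[:,0]>573)&(P[:,0]<645)&(P[:,1]>-135)&(P[:,1]<-50)&(P[:,2]>12)];print(len(q),np.percentile(q,[1,50,99],axis=0))
print(delta((545,-94.3,130),-1.8),delta((545,-94.3,86),-1.8))
E
```

```text
1083 [[ 597.104 -134.421   15.56 ]
 [ 611.629 -107.641   37.447]
 [ 643.987  -78.365   41.57 ]]
(array([0.239, 0.11 , 5.992]), array([-0.001,  0.002, -0.001])) (array([ 0.245,  0.112, 10.392]), array([-0.001,  0.002, -0.001]))
```

Request:
{"op": "step_arm", "data": {
  "motion": [
    [[0.22, 0.08, 4, 0, 0, 0, 0.4], [0.22, 0.08, 8, 0, 0, 0, 0.4], [0.22, 0.08, 10.4, 0, 0, 0, 0.4], [0.22, 0.08, 10.4, 0, 0, 0, 0.4], [0.22, 0.08, 10.4, 0, 0, 0, 1], [0.22, 0.08, 10.4, 0, 0, 0, 1], [0.22, 0.08, 10.4, 0, 0, 0, 1], [0.22, 0.08, 10.4, 0, 0, 0, 1]]
  ]
}}

```text
time: 2.48
position: [545.4, -93.6, 255.4]
orientation: [0.0, 1.0, -0.015, 0.001]
ft_force: [-0.8, -0.4, -0.6]
width: 0.474
```

Request:
{"op": "step_arm", "data": {
  "motion": [
    [[0, 0, 0, 0, 0, 0, 1], [0, 0, 0, 0, 0, 0, 1], [0, 0, 0, 0, 0, 0, 1]]
  ]
}}

```text
time: 2.73
position: [545.1, -93.8, 254.0]
orientation: [0.0, 1.0, -0.016, 0.0]
ft_force: [-0.1, -0.6, 0.4]
width: 0.264
```

```bash
python3 - <<'E'
from h import *
show()
p,d=robot.snapshot("top");cv2.imwrite("pics/top1.png",p[:,:,::-1])
E
```

```text
t 2.7333 grip [545.238 -93.791  87.013] yaw,pitch,roll [-1.781 -0.039 -0.008] F [-0.058 -0.595  0.357] w 0.264 j [-0.25  0.56  1.76  0.    0.82 -0.22]
```

Grasped: the opening of 24.5 mm matches the 24 mm handle. Now I'll push along −x in the tray.

Request:
{"op": "step_arm", "data": {
  "motion": [
    [[-0.3, 0, 0.1, 0, 0, 0, 1], [-1.0, 0, 0.1, 0, 0, 0, 1], [-1.8, 0, 0.1, 0, 0, 0, 1], [-2.6, 0, 0.1, 0, 0, 0, 1], [-3.4, 0, 0.1, 0, 0, 0, 1], [-4.2, 0, 0.1, 0, 0, 0, 1], [-5.0, 0, 0.1, 0, 0, 0, 1], [-5.6, 0, 0.1, 0, 0, 0, 1]]
  ]
}}

```text
time: 3.45
position: [490.0, -92.4, 254.3]
orientation: [0.001, 1.0, -0.016, 0.003]
ft_force: [5.8, -1.5, 11.1]
width: 0.259
```

```bash
python3 - <<'E'
from h import *
show()
p,d=robot.snapshot("top");cv2.imwrite("pics/top2.png",p[:,:,::-1])
E
```

```text
t 3.45 grip [491.016 -92.619  87.311] yaw,pitch,roll [-1.791 -0.338 -0.076] F [ 5.837 -1.543 11.095] w 0.259 j [-0.28  0.48  1.9   0.    0.75 -0.25]
```

Request:
{"op": "step_arm", "data": {
  "motion": [
    [[-0.5, 0, 0, 0, 0, 0, 1], [-1.0, 0, 0, 0, 0, 0, 1], [-1.5, 0, 0, 0, 0, 0, 1], [-2.0, 0, 0, 0, 0, 0, 1], [-2.5, 0, 0, 0, 0, 0, 1], [-2.9, 0, 0, 0, 0, 0, 1], [-3.2, 0, 0, 0, 0, 0, 1], [-3.5, 0, 0, 0, 0, 0, 1]]
  ]
}}

```text
time: 4.17
position: [455.6, -91.4, 254.3]
orientation: [0.001, 1.0, -0.016, 0.003]
ft_force: [6.3, -0.5, 13.9]
width: 0.255
```

```bash
python3 - <<'E'
from h import *
show()
c=cam("scene");d0=c.proj((400,-92,20));print(d0)
p,d=robot.snapshot("scene");a=cv2.resize(p[220:330,300:420,::-1],None,fx=3.3,fy=3.3,interpolation=2)
p,d=robot.snapshot("top");b=cv2.resize(p[150:260,365:485,::-1],None,fx=3.3,fy=3.3,interpolation=2)
cv2.imwrite("pics/c3.png",np.hstack([a,b]))
E
```

```text
t 4.1667 grip [456.654 -91.685  87.35 ] yaw,pitch,roll [-1.79  -0.376 -0.092] F [ 6.328 -0.496 13.916] w 0.255 j [-0.3   0.43  1.99  0.    0.71 -0.27]
[362.901 286.726]
```

View pics/c3.png

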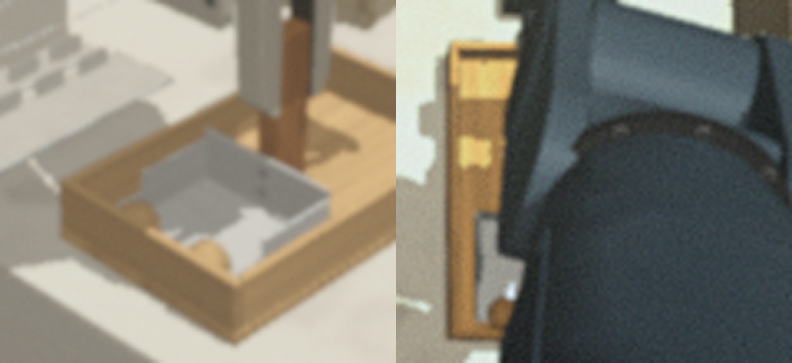

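Scene crop: the scoop is near the near wall, with the beads side by side against it at about (140,215) and (210,255), inside the mouth. I'll continue slowly until it contacts the wall.

Request:
{"op": "step_arm", "data": {
  "motion": [
    [[-0.1, 0, 0, 0, 0, 0, 1], [-0.2, 0, 0, 0, 0, 0, 1], [-0.3, 0, 0, 0, 0, 0, 1], [-0.4, 0, 0, 0, 0, 0, 1], [-0.5, 0, 0, 0, 0, 0, 1], [-0.6, 0, 0, 0, 0, 0, 1], [-0.7, 0, 0, 0, 0, 0, 1], [-0.7, 0, 0, 0, 0, 0, 1]]
  ]
}}

```text
time: 4.93
position: [448.7, -91.2, 254.3]
orientation: [0.001, 1.0, -0.016, 0.003]
ft_force: [7.1, -2.1, 13.9]
width: 0.258
```

```bash
python3 - <<'E'
from h import *
show()
p,d=robot.snapshot("scene");a=cv2.resize(p[220:330,300:420,::-1],None,fx=5,fy=5,interpolation=2)
cv2.imwrite("pics/c4.png",a)
E
```

```text
t 4.9333 grip [449.766 -91.499  87.335] yaw,pitch,roll [-1.791 -0.377 -0.094] F [ 7.079 -2.143 13.866] w 0.258 j [-0.3   0.42  2.01  0.    0.71 -0.27]
```

Request:
{"op": "step_arm", "data": {
  "motion": [
    [[-0.1, 0, 0, 0, 0, 0, 1], [-0.2, 0, 0, 0, 0, 0, 1], [-0.3, 0, 0, 0, 0, 0, 1], [-0.3, 0, 0, 0, 0, 0, 1]]
  ]
}}

```text
time: 5.32
position: [446.5, -91.2, 254.7]
orientation: [0.001, 1.0, -0.016, 0.005]
ft_force: [11.3, 0.4, 11.7]
width: 0.26
```

```bash
python3 - <<'E'
from h import *
show()
p,d=robot.snapshot("scene");a=cv2.resize(p[220:330,300:420,::-1],None,fx=5,fy=5,interpolation=2)
cv2.imwrite("pics/c5.png",a)
E
```

```text
t 5.3167 grip [448.138 -91.589  87.74 ] yaw,pitch,roll [-1.82  -0.577 -0.118] F [11.315  0.386 11.653] w 0.26 j [-0.3   0.42  2.01  0.    0.7  -0.27]
```

View pics/c5.png

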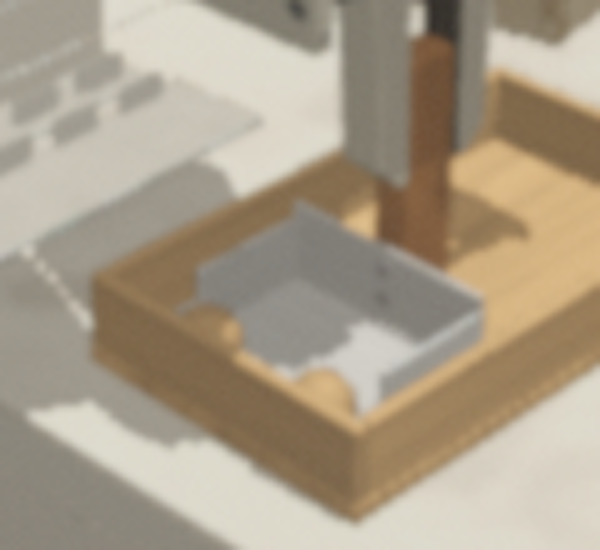

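Fx has risen and forward travel has stopped at 97 mm, so the lip is at the wall and both beads are on the lip. Now I'll tilt the lip up about the heel.

Request:
{"op": "step_arm", "data": {
  "motion": [
    [[1.29, 0, 0.0, 0, -0.052, 0, 1], [2.57, 0, 0.08, 0, -0.105, 0, 1], [3.85, 0, 0.22, 0, -0.157, 0, 1], [5.1, 0, 0.43, 0, -0.209, 0, 1], [6.34, 0, 0.7, 0, -0.262, 0, 1], [6.34, 0, 0.7, 0, -0.262, 0, 1], [6.34, 0, 0.7, 0, -0.262, 0, 1]]
  ]
}}

```text
time: 5.95
position: [509.7, -93.1, 248.1]
orientation: [-0.001, 0.992, -0.015, -0.128]
ft_force: [4.0, -0.7, 25.2]
width: 0.255
```

```bash
python3 - <<'E'
from h import *
show()
p,d=robot.snapshot("scene");a=cv2.resize(p[220:330,300:420,::-1],None,fx=5,fy=5,interpolation=2)
cv2.imwrite("pics/c6.png",a)
E
```

```text
t 5.95 grip [467.413 -92.188  86.574] yaw,pitch,roll [-1.77  14.671 -0.129] F [ 3.98  -0.74  25.213] w 0.255 j [-0.26  0.55  1.8  -0.07  1.04 -0.19]
```

View pics/c6.png

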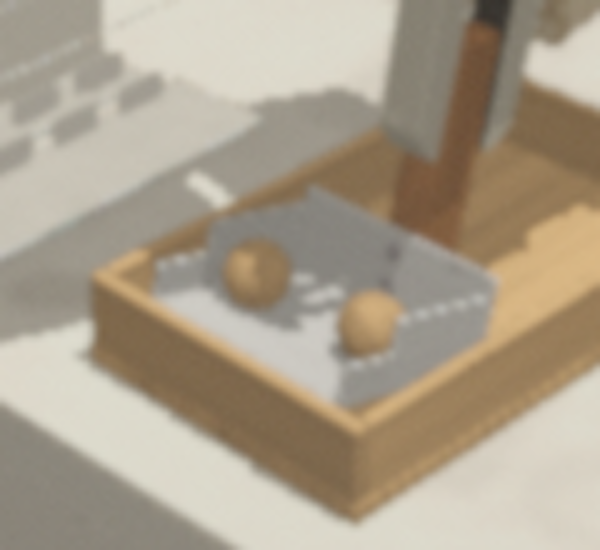

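Both beads rolled to the back of the pan, at about (257,273) and (368,322) in the crop. I'll lift, and also refine the bowl position.

```bash
python3 - <<'E'
from h import *
print(delta((468,-92,100),-1.8,15),delta((468,-92,265),-1.8,15))
P=np.load("pics/topP.npy")
from scipy.optimize import least_squares as L
for n in("top","scene"):
    P=np.load(f"pics/{n}P.npy").reshape(-1,3)
    b=P[(abs(P[:,2]-47)<5)&(np.hypot(P[:,0]-555,P[:,1]-300)<85)]
    r=L(lambda q:np.hypot(b[:,0]-q[0],b[:,1]-q[1])-q[2],[555,300,63],loss="soft_l1",f_scale=2);print(n,len(b),r.x,r.cost/len(b))
c=cam("top");a=cv2.imread("pics/top0.png");hsv=cv2.cvtColor(a,cv2.COLOR_BGR2HSV)
m=((hsv[...,0]<16)&(hsv[...,1]>110)).astype(np.uint8);m[:140]=0;m[200:]=0;m[:,:205]=0;m[:,285:]=0
k=max(cv2.findContours(m,0,1)[0],key=cv2.contourArea)[:,0];Q=np.array([c.plane(*p,48) for p in k]);print("outer",cv2.minEnclosingCircle(Q[:,:2].astype(np.float32)),c.c)
E
```

```text
(array([-0.165,  0.019, -1.315]), array([ 0.002, -0.006,  0.   ])) (array([ -4.334,   0.055, -17.279]), array([ 0.002, -0.006,  0.   ]))
top 393 [550.806 299.499  61.513] 2.6187431174860194
scene 216 [552.639 297.783  61.827] 1.7684528639785124
outer ((551.2000732421875, 301.089111328125), 63.4233283996582) [ 278.018  106.954 1095.414]
```

Request:
{"op": "step_arm", "data": {
  "motion": [
    [[-0.2, 0, -0.8, 0, 0, 0, 1], [-0.6, 0, -2.3, 0, 0, 0, 1], [-1.1, 0, -4.5, 0, 0, 0, 1], [-1.8, 0, -7.2, 0, 0, 0, 1], [-2.5, 0, -10.0, 0, 0, 0, 1], [-3.2, 0, -12.8, 0, 0, 0, 1], [-3.9, 0, -15.4, 0, 0, 0, 1], [-4.35, 0, -17.3, 0, 0, 0, 1]]
  ]
}}

```text
time: 6.67
position: [510.1, -92.6, 426.3]
orientation: [-0.002, 0.991, -0.015, -0.13]
ft_force: [0.5, -0.3, -1.2]
width: 0.254
```

```bash
python3 - <<'E'
from h import *
show()
p,d=robot.snapshot("scene");cv2.imwrite("pics/c7.png",cv2.resize(p[120:320,240:480,::-1],None,fx=2.5,fy=2.5,interpolation=2))
E
```

```text
t 6.6667 grip [467.199 -91.369 264.882] yaw,pitch,roll [-1.785 14.906 -0.025] F [ 0.528 -0.302 -1.218] w 0.254 j [-0.26  0.32  1.65 -0.06  1.43 -0.21]
```

View pics/c7.png

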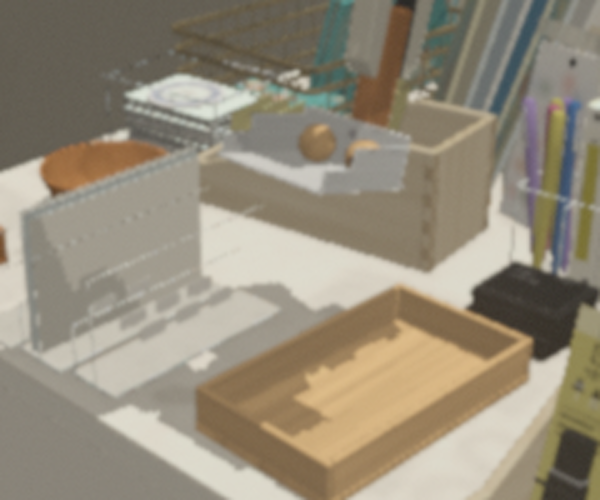

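```bash
python3 - <<'E'
from h import *
P=np.concatenate([np.load(f"pics/{n}P.npy").reshape(-1,3) for n in("top","scene")]);P=P[~np.isnan(P).any(1)]
print("max z map rows x 440..760 step40; cols y 420..0 step -40")
for x in range(440,800,40):
    print(x,[int(np.percentile(q[:,2],99)) if len(q:=P[(abs(P[:,0]-x)<20)&(abs(P[:,1]-y)<20)])>8 else -1 for y in range(440,-20,-40)])
E
```

```text
max z map rows x 440..760 step40; cols y 420..0 step -40
440 [4, 3, 35, 35, 4, 39, 44, 90, 123, 89, 6, 4]
480 [70, 67, 4, 49, 49, 39, 45, 89, 122, 89, 5, 3]
520 [4, 3, 49, 48, 45, 50, 31, 72, 122, 89, 5, 3]
560 [3, 4, 49, 23, 22, 50, 3, 3, 3, 3, 3, 3]
600 [3, 3, 50, 49, 49, 49, 3, 4, 3, 3, 3, 3]
640 [3, 85, 85, 3, 44, 93, 94, 87, 97, 115, 113, 113]
680 [82, 83, 85, 84, 84, 96, 97, 95, 85, 139, 111, 113]
720 [83, 62, 62, 61, 84, 96, 95, 94, 95, 140, 12, 113]
760 [109, 109, 110, 110, 109, 110, 88, 90, 105, 114, 113, 114]
```

Obstacles up to 97 mm stand behind the bowl at x≥640, so I'll pour with the scoop's handle side to the left (yaw ≈75°), where it is clear. Computing eased rows for the carry.

```bash
cat >> h.py <<'E'
def pose(g,yaw,pitch): T=tool(yaw,pitch);return np.array(g)-T.apply([0,0,167.]),T
def rows(keys,frm,n=8):
    """keys: list of (g,yaw,pitch); prints calls of n rows, each relative to the call's start pose"""
    p,R=frm
    for i in range(0,len(keys),n):
        out=[]
        for k in keys[i:i+n]:
            t,T=pose(*k);out.append(np.r_[R.inv().apply(t-p)/10,(R.inv()*T).as_rotvec()])
        print("CALL");print("\n".join(str([round(float(v),2) for v in o[:3]]+[round(float(v),3) for v in o[3:]]) for o in out));p,R=t,T
def lerp(a,b,S): return [(np.array(a[0])+(np.array(b[0])-a[0])*s,a[1]+(b[1]-a[1])*s,a[2]+(b[2]-a[2])*s) for s in S]
def lipgrip(lip,yaw,pitch):
    return np.array(lip)-(Ro.from_euler("z",yaw,degrees=True)*Ro.from_euler("y",pitch,degrees=True)).apply([-88,0,-80.])
BOWL=np.array([551.5,299.5])
E
python3 - <<'E'
from h import *
s,p,R=now()
u=np.array([np.cos(np.radians(75)),np.sin(np.radians(75))]);lip=np.r_[BOWL+20*u,0]
a=((467.4,-91.5,265),-1.8,15);g=lipgrip(lip,75,8);b=((g[0],g[1],265),75,8);print(g)
v=np.r_[np.linspace(.2,1,6),np.ones(14),np.linspace(1,.1,6)];S=np.cumsum(v)/v.sum();print(len(S),"max step",516*max(v)/v.sum())
rows(lerp(a,b,S),(p,R))
E
```

```text
[582.112 413.747  66.974]
26 max step 24.688995215311003
CALL
[0.14, -0.53, 0.26, -0.002, -0.005, -0.012]
[0.27, -1.5, 0.22, -0.008, -0.002, -0.035]
[0.45, -2.91, 0.15, -0.016, 0.001, -0.067]
[0.68, -4.74, 0.07, -0.027, 0.005, -0.109]
[0.95, -6.99, -0.02, -0.04, 0.01, -0.161]
[1.26, -9.66, -0.13, -0.055, 0.015, -0.224]
[1.56, -12.31, -0.24, -0.07, 0.021, -0.286]
[1.85, -14.95, -0.34, -0.085, 0.027, -0.349]
CALL
[1.16, -2.35, -0.29, -0.014, 0.006, -0.063]
[2.3, -4.68, -0.58, -0.028, 0.012, -0.125]
[3.44, -7.01, -0.87, -0.042, 0.017, -0.188]
[4.56, -9.31, -1.15, -0.055, 0.023, -0.251]
[5.67, -11.61, -1.43, -0.068, 0.029, -0.313]
[6.77, -13.88, -1.7, -0.081, 0.035, -0.376]
[7.86, -16.14, -1.98, -0.093, 0.04, -0.439]
[8.95, -18.38, -2.25, -0.105, 0.046, -0.502]
CALL
[2.03, -1.39, -0.39, -0.011, 0.006, -0.063]
[4.04, -2.77, -0.78, -0.023, 0.012, -0.126]
[6.05, -4.13, -1.17, -0.033, 0.017, -0.19]
[8.05, -5.48, -1.55, -0.044, 0.023, -0.253]
[10.04, -6.82, -1.93, -0.054, 0.029, -0.316]
[11.67, -7.9, -2.25, -0.061, 0.034, -0.368]
[12.94, -8.74, -2.49, -0.067, 0.037, -0.409]
[13.85, -9.34, -2.66, -0.072, 0.04, -0.438]
CALL
[0.66, -0.09, -0.1, -0.003, 0.002, -0.018]
[0.89, -0.12, -0.13, -0.003, 0.002, -0.024]
```

Request:
{"op": "step_arm", "data": {
  "motion": [
    [[0.05, -0.53, 0.05, -0.002, -0.003, -0.012, 1], [0.2, -1.5, 0.1, -0.008, -0.002, -0.035, 1], [0.4, -2.91, 0.1, -0.016, 0.001, -0.067, 1], [0.65, -4.74, 0.05, -0.027, 0.005, -0.109, 1], [0.95, -6.99, -0.02, -0.04, 0.01, -0.161, 1], [1.26, -9.66, -0.13, -0.055, 0.015, -0.224, 1], [1.56, -12.31, -0.24, -0.07, 0.021, -0.286, 1], [1.85, -14.95, -0.34, -0.085, 0.027, -0.349, 1]]
  ]
}}

```text
time: 7.38
position: [533.4, 58.3, 420.4]
orientation: [0.017, 0.979, 0.165, -0.117]
ft_force: [1.0, -0.4, -1.2]
width: 0.256
```

Request:
{"op": "step_arm", "data": {
  "motion": [
    [[1.16, -2.35, -0.29, -0.014, 0.006, -0.063, 1], [2.3, -4.68, -0.58, -0.028, 0.012, -0.125, 1], [3.44, -7.01, -0.87, -0.042, 0.017, -0.188, 1], [4.56, -9.31, -1.15, -0.055, 0.023, -0.251, 1], [5.67, -11.61, -1.43, -0.068, 0.029, -0.313, 1], [6.77, -13.88, -1.7, -0.081, 0.035, -0.376, 1], [7.86, -16.14, -1.98, -0.093, 0.04, -0.439, 1], [8.95, -18.38, -2.25, -0.105, 0.046, -0.502, 1]]
  ]
}}

```text
time: 8.05
position: [561.2, 262.1, 421.8]
orientation: [0.035, 0.908, 0.409, -0.087]
ft_force: [0.4, 0.0, -1.0]
width: 0.26
```

Request:
{"op": "step_arm", "data": {
  "motion": [
    [[2.03, -1.39, -0.39, -0.011, 0.006, -0.063, 1], [4.04, -2.77, -0.78, -0.023, 0.012, -0.126, 1], [6.05, -4.13, -1.17, -0.033, 0.017, -0.19, 1], [8.05, -5.48, -1.55, -0.044, 0.023, -0.253, 1], [10.04, -6.82, -1.93, -0.054, 0.029, -0.316, 1], [11.67, -7.9, -2.25, -0.061, 0.034, -0.368, 1], [12.94, -8.74, -2.49, -0.067, 0.037, -0.409, 1], [13.85, -9.34, -2.66, -0.072, 0.04, -0.438, 1]]
  ]
}}

```text
time: 8.72
position: [585.4, 429.8, 422.2]
orientation: [0.04, 0.797, 0.6, -0.06]
ft_force: [-0.0, 0.2, -1.9]
width: 0.253
```

```bash
python3 - <<'E'
from h import *
show()
a,_=robot.snapshot("scene");b,_=robot.snapshot("top");w,_=robot.snapshot("wrist");
a=cv2.resize(a[40:240,140:400],(520,400));b=cv2.resize(b[100:240,180:362],(280,215))
o=np.zeros((600,520,3),np.uint8);o[:400]=a[:,:520];o[400:,:260]=cv2.resize(b,(260,200));o[400:,260:]=cv2.resize(w[:,60:580],(260,200));cv2.imwrite("pics/c8.png",o[:,:,::-1])
E
```

```text
t 8.7167 grip [577.483 407.06  256.939] yaw,pitch,roll [73.967  8.264  0.46 ] F [-0.001  0.248 -1.854] w 0.253 j [ 0.58  0.7   1.06 -0.09  1.5  -0.7 ]
```

View pics/c8.png

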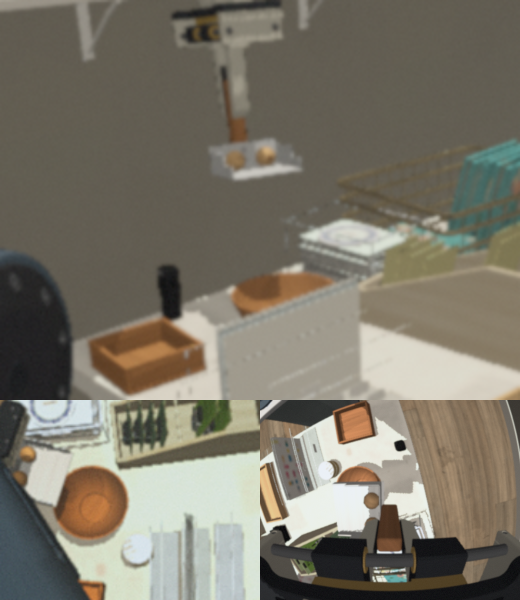

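Both beads are in the pan (scene view, at about (235,160) and (265,155)), and the bowl is below. Descend, then tip about the lip.

```bash
python3 - <<'E'
from h import *
s,p,R=now();show();g=p+R.apply([0,0,167])
u=np.array([np.cos(np.radians(75)),np.sin(np.radians(75))]);lip=np.r_[BOWL+20*u,66]
e=(R*Ro.from_euler("x",180,degrees=True)).as_euler("ZYX",degrees=True)
a=(g,e[0],e[1]);b=(lipgrip(lip,75,4),75,4);print(b)
v=np.array([.4,.8,1,1,.9,.6,.3,.1]);rows(lerp(a,b,np.cumsum(v)/v.sum()),(p,R))
print("tip");P=np.r_[2,-1,-5,-9,-13,-17,-21,-25,-30,-35,-40,-44,-47,-49,-50,-50]
rows([(lipgrip(lip,75,t),75,t) for t in P],pose(*b))
E
```

```text
t 8.8667 grip [577.62  405.634 257.49 ] yaw,pitch,roll [73.757  8.275  0.43 ] F [-0.128 -1.382 -1.255] w 0.255 j [ 0.58  0.69  1.06 -0.09  1.5  -0.7 ]
(array([580.841, 409.003, 139.667]), 75, 4)
CALL
[0.07, -0.11, 0.91, -0.008, 0.006, -0.002]
[0.2, -0.06, 2.73, -0.008, 0.018, -0.005]
[0.37, -0.01, 5.01, -0.009, 0.032, -0.009]
[0.54, 0.04, 7.3, -0.009, 0.047, -0.014]
[0.69, 0.09, 9.35, -0.009, 0.06, -0.018]
[0.79, 0.13, 10.73, -0.01, 0.069, -0.02]
[0.84, 0.15, 11.42, -0.01, 0.073, -0.021]
[0.86, 0.15, 11.65, -0.01, 0.075, -0.022]
tip
CALL
[-0.87, 0.0, -0.29, 0.0, 0.035, -0.0]
[-2.19, -0.0, -0.67, 0.0, 0.087, -0.0]
[-3.97, 0.0, -1.07, 0.0, 0.157, -0.0]
[-5.78, 0.0, -1.35, 0.0, 0.227, 0.0]
[-7.61, 0.0, -1.49, 0.0, 0.297, -0.0]
[-9.44, 0.0, -1.51, 0.0, 0.367, -0.0]
[-11.26, 0.0, -1.4, 0.0, 0.436, 0.0]
[-13.08, 0.0, -1.17, 0.0, 0.506, 0.0]
CALL
[-2.19, -0.0, -0.67, -0.0, 0.087, -0.0]
[-4.42, 0.0, -1.15, 0.0, 0.175, -0.0]
[-6.69, -0.0, -1.44, -0.0, 0.262, 0.0]
[-8.52, -0.0, -1.52, -0.0, 0.332, 0.0]
[-9.89, -0.0, -1.5, 0.0, 0.384, 0.0]
[-10.81, 0.0, -1.44, 0.0, 0.419, -0.0]
[-11.26, 0.0, -1.4, -0.0, 0.436, -0.0]
[-11.26, 0.0, -1.4, -0.0, 0.436, -0.0]
```

Request:
{"op": "step_arm", "data": {
  "motion": [
    [[0.07, -0.05, 0.91, -0.008, 0.006, -0.002, 1], [0.2, -0.05, 2.73, -0.008, 0.018, -0.005, 1], [0.37, 0, 5.0, -0.009, 0.032, -0.009, 1], [0.54, 0.04, 7.3, -0.009, 0.047, -0.014, 1], [0.69, 0.09, 9.35, -0.009, 0.06, -0.018, 1], [0.79, 0.13, 10.7, -0.01, 0.069, -0.02, 1], [0.84, 0.15, 11.4, -0.01, 0.073, -0.021, 1], [0.86, 0.15, 11.6, -0.01, 0.075, -0.022, 1]]
  ]
}}

```text
time: 9.53
position: [584.5, 418.7, 307.4]
orientation: [0.021, 0.794, 0.608, -0.027]
ft_force: [-0.5, -0.7, -1.5]
width: 0.255
```

```bash
python3 - <<'E'
from h import *
show();s,p,R=now();print("lip",p+R.apply([-88,0,247]))
a,_=robot.snapshot("scene");b,_=robot.snapshot("top");w,_=robot.snapshot("wrist");
o=np.hstack([cv2.resize(a[90:240,180:380],(400,300)),cv2.resize(b[120:240,180:340],(400,300))]);cv2.imwrite("pics/c9.png",o[:,:,::-1])
E
```

```text
t 9.5333 grip [581.549 407.605 140.788] yaw,pitch,roll [74.874  3.958 -0.019] F [-0.492 -0.673 -1.463] w 0.255 j [ 0.56  0.76  1.22 -0.05  1.21 -0.73]
lip [557.226 317.519  67.053]
```

View pics/c9.png

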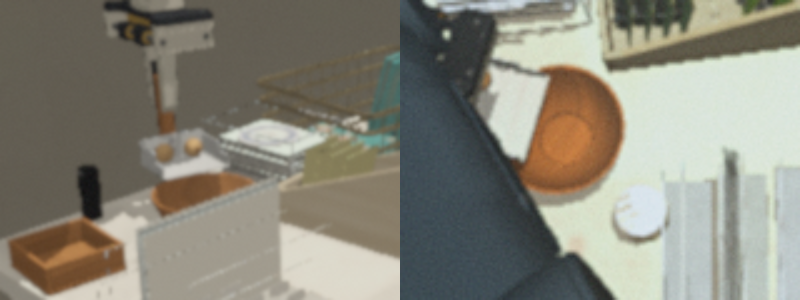

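The lip sits over the left half of the bowl, at about (525,130) in the top crop, with both beads aboard. Tipping now.

Request:
{"op": "step_arm", "data": {
  "motion": [
    [[-0.87, 0, -0.29, 0, 0.035, 0, 1], [-2.19, 0, -0.67, 0, 0.087, 0, 1], [-3.97, 0, -1.07, 0, 0.157, 0, 1], [-5.78, 0, -1.35, 0, 0.227, 0, 1], [-7.61, 0, -1.49, 0, 0.297, 0, 1], [-9.44, 0, -1.51, 0, 0.367, 0, 1], [-11.26, 0, -1.4, 0, 0.436, 0, 1], [-13.08, 0, -1.17, 0, 0.506, 0, 1]]
  ]
}}

```text
time: 10.35
position: [550.9, 293.6, 331.4]
orientation: [-0.132, 0.774, 0.594, 0.176]
ft_force: [0.4, -0.2, -0.9]
width: 0.258
```

Request:
{"op": "step_arm", "data": {
  "motion": [
    [[-2.19, 0, -0.67, 0, 0.087, 0, 1], [-4.42, 0, -1.15, 0, 0.175, 0, 1], [-6.69, 0, -1.44, 0, 0.262, 0, 1], [-8.52, 0, -1.52, 0, 0.332, 0, 1], [-9.89, 0, -1.5, 0, 0.384, 0, 1], [-10.81, 0, -1.44, 0, 0.419, 0, 1], [-11.26, 0, -1.4, 0, 0.436, 0, 1], [-11.26, 0, -1.4, 0, 0.436, 0, 1]]
  ]
}}

```text
time: 11.02
position: [523.2, 189.3, 295.0]
orientation: [-0.257, 0.719, 0.551, 0.338]
ft_force: [0.4, 1.1, -1.0]
width: 0.256
```

```bash
python3 - <<'E'
from h import *
show();s,p,R=now();print("lip",p+R.apply([-88,0,247]))
a,_=robot.snapshot("scene");b,_=robot.snapshot("top");w,_=robot.snapshot("wrist");
o=np.hstack([cv2.resize(a[90:240,180:380],(400,300)),cv2.resize(b[120:240,180:340],(400,300))])
o=np.vstack([o,np.hstack([cv2.resize(w,(480,300)),np.zeros((300,320,3),np.uint8)])]);cv2.imwrite("pics/c10.png",o[:,:,::-1])
E
```

```text
t 11.0167 grip [556.968 313.131 188.1  ] yaw,pitch,roll [ 75.114 -50.208  -0.289] F [ 0.41   1.098 -0.965] w 0.256 j [ 0.15  0.49  1.85  1.24  0.84 -2.07]
lip [558.681 318.004  69.284]
```

View pics/c10.png

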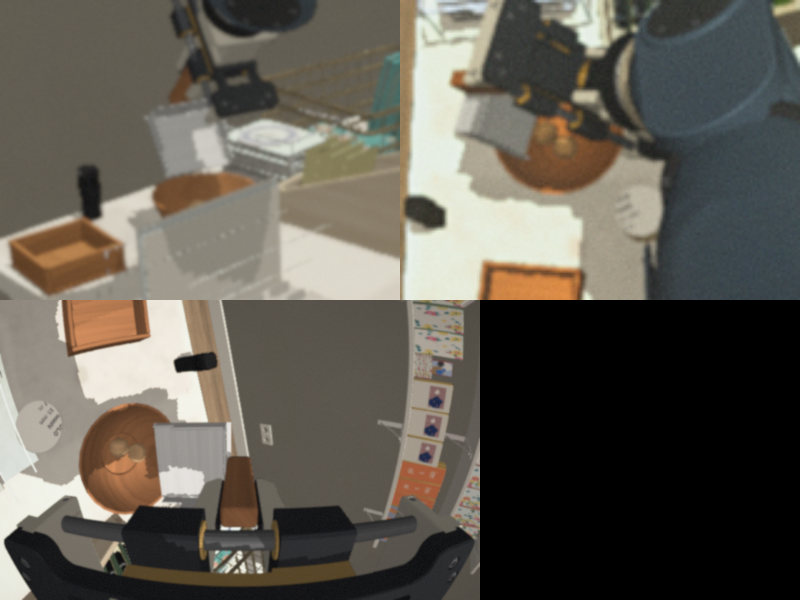

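Wrist view: both beads lie in the bowl at about (120,445) and (137,455), and the scoop is empty. Now back: raise and untilt, carry over the racks, and lower into the tray.

```bash
python3 - <<'E'
from h import *
s,p,R=now();lip=np.array([558,318,0.])
Z=[75,85,95,106,117,128,139,150,158,166,174,182,188,191,192,192];T=[-48,-45,-41,-36,-31,-26,-21,-16,-11,-7,-4,-1,0,0,0,0]
K=[(lipgrip(lip+[0,0,z],75,t),75,t) for z,t in zip(Z,T)];rows(K,(p,R));print(K[-1])
a=K[-1];b=(np.array([541,-93.6,270]),-1.8,0)
v=np.r_[.3,.7,np.ones(12),.7,.3];rows(lerp(a,b,np.cumsum(v)/v.sum()),pose(*a))
E
```

```text
CALL
[1.28, 0.05, -0.08, 0.003, -0.037, 0.002]
[3.31, 0.05, -0.18, 0.003, -0.09, 0.002]
[5.71, 0.06, 0.0, 0.003, -0.16, 0.002]
[8.51, 0.06, 0.49, 0.003, -0.247, 0.002]
[11.2, 0.07, 1.13, 0.003, -0.334, 0.002]
[13.76, 0.07, 1.94, 0.004, -0.421, 0.002]
[16.19, 0.07, 2.88, 0.004, -0.509, 0.002]
[18.47, 0.08, 3.96, 0.004, -0.596, 0.001]
CALL
[2.34, 0.0, 0.09, 0.0, -0.087, -0.0]
[4.2, -0.0, 0.14, 0.0, -0.157, -0.0]
[5.6, 0.0, 0.06, -0.0, -0.209, 0.0]
[6.98, -0.0, 0.04, 0.0, -0.262, -0.0]
[7.51, 0.0, -0.27, 0.0, -0.279, 0.0]
[7.6, 0.0, -0.56, 0.0, -0.279, 0.0]
[7.63, 0.0, -0.65, 0.0, -0.279, 0.0]
[7.63, 0.0, -0.65, 0.0, -0.279, 0.0]
(array([580.776, 403.001, 272.   ]), 75, 0)
CALL
[-1.05, 0.19, 0.0, 0.0, -0.0, 0.029]
[-3.5, 0.64, 0.01, 0.0, -0.0, 0.096]
[-7.0, 1.29, 0.03, -0.0, -0.0, 0.191]
[-10.5, 1.93, 0.04, -0.0, -0.0, 0.287]
[-14.0, 2.57, 0.06, 0.0, -0.0, 0.383]
[-17.5, 3.22, 0.07, 0.0, -0.0, 0.479]
[-21.0, 3.86, 0.09, -0.0, -0.0, 0.574]
[-24.5, 4.51, 0.1, 0.0, -0.0, 0.67]
CALL
[-2.34, 2.68, 0.01, -0.0, -0.0, 0.096]
[-4.69, 5.36, 0.03, 0.0, -0.0, 0.191]
[-7.03, 8.03, 0.04, -0.0, -0.0, 0.287]
[-9.37, 10.71, 0.06, -0.0, -0.0, 0.383]
[-11.71, 13.39, 0.07, 0.0, -0.0, 0.479]
[-14.06, 16.07, 0.09, 0.0, -0.0, 0.574]
[-15.7, 17.94, 0.1, -0.0, -0.0, 0.641]
[-16.4, 18.75, 0.1, -0.0, -0.0, 0.67]
```

Request:
{"op": "step_arm", "data": {
  "motion": [
    [[1.28, 0, -0.08, 0, -0.037, 0, 1], [3.31, 0, -0.18, 0, -0.09, 0, 1], [5.7, 0, 0, 0, -0.16, 0, 1], [8.5, 0, 0.49, 0, -0.247, 0, 1], [11.2, 0, 1.13, 0, -0.334, 0, 1], [13.76, 0, 1.94, 0, -0.421, 0, 1], [16.2, 0, 2.88, 0, -0.509, 0, 1], [18.47, 0, 3.96, 0, -0.596, 0, 1]]
  ]
}}

```text
time: 11.83
position: [561.4, 335.4, 413.2]
orientation: [-0.081, 0.786, 0.602, 0.111]
ft_force: [0.2, -1.5, -1.2]
width: 0.256
```

Request:
{"op": "step_arm", "data": {
  "motion": [
    [[2.34, 0, 0.09, 0, -0.087, 0, 1], [4.2, 0, 0.14, 0, -0.157, 0, 1], [5.6, 0, 0.06, 0, -0.209, 0, 1], [6.98, 0, 0.04, 0, -0.262, 0, 1], [7.51, 0, -0.27, 0, -0.279, 0, 1], [7.6, 0, -0.56, 0, -0.279, 0, 1], [7.63, 0, -0.65, 0, -0.279, 0, 1], [7.63, 0, -0.65, 0, -0.279, 0, 1]]
  ]
}}

```text
time: 12.5
position: [579.9, 402.7, 438.7]
orientation: [0.001, 0.794, 0.608, 0.001]
ft_force: [0.3, 0.6, -1.0]
width: 0.256
```

```bash
python3 - <<'E'
from h import *
show()
E
```

```text
t 12.5 grip [580.455 402.81  271.685] yaw,pitch,roll [74.92  -0.073 -0.182] F [ 0.336  0.597 -1.001] w 0.256 j [ 0.54  0.62  1.15 -0.    1.37 -0.77]
```

Request:
{"op": "step_arm", "data": {
  "motion": [
    [[-1.05, 0.19, 0, 0, 0, 0.029, 1], [-3.5, 0.64, 0, 0, 0, 0.096, 1], [-7.0, 1.29, 0, 0, 0, 0.191, 1], [-10.5, 1.93, 0, 0, 0, 0.287, 1], [-14.0, 2.57, 0, 0, 0, 0.383, 1], [-17.5, 3.22, 0, 0, 0, 0.479, 1], [-21.0, 3.86, 0, 0, 0, 0.574, 1], [-24.5, 4.51, 0, 0, 0, 0.67, 1]]
  ]
}}

```text
time: 13.17
position: [558.8, 152.0, 438.3]
orientation: [0.001, 0.951, 0.31, 0.001]
ft_force: [2.1, 0.3, -0.6]
width: 0.256
```

Request:
{"op": "step_arm", "data": {
  "motion": [
    [[-2.34, 2.68, 0, 0, 0, 0.096, 1], [-4.69, 5.36, 0, 0, 0, 0.191, 1], [-7.03, 8.03, 0, 0, 0, 0.287, 1], [-9.37, 10.71, 0, 0, 0, 0.383, 1], [-11.71, 13.39, 0, 0, 0, 0.479, 1], [-14.06, 16.07, 0, 0, 0, 0.574, 1], [-15.7, 17.94, 0, 0, 0, 0.641, 1], [-16.4, 18.75, 0, 0, 0, 0.67, 1]]
  ]
}}

```text
time: 13.83
position: [538.4, -97.0, 438.4]
orientation: [0.001, 1.0, -0.02, 0.001]
ft_force: [0.2, 0.2, -1.0]
width: 0.259
```

Request:
{"op": "step_arm", "data": {
  "motion": [
    [[0, 0, 0, 0, 0, 0, 1], [0, 0, 0, 0, 0, 0, 1]]
  ]
}}

```text
time: 14.0
position: [539.3, -93.7, 438.3]
orientation: [0.0, 1.0, -0.016, 0.001]
ft_force: [0.1, 0.8, -0.2]
width: 0.252
```

```bash
python3 - <<'E'
from h import *
show()
for z in (150,100,86.5): print(delta((541,-93.8,z),-1.8))
E
```

```text
t 14.0 grip [539.74  -93.692 271.294] yaw,pitch,roll [-1.855 -0.143 -0.004] F [ 0.07   0.836 -0.19 ] w 0.252 j [-0.26  0.31  1.62  0.    1.21 -0.22]
(array([ 0.138,  0.007, 12.13 ]), array([ 0.   , -0.003, -0.001]))
(array([ 0.125,  0.007, 17.13 ]), array([ 0.   , -0.003, -0.001]))
(array([ 0.122,  0.007, 18.48 ]), array([ 0.   , -0.003, -0.001]))
```

Request:
{"op": "step_arm", "data": {
  "motion": [
    [[0.1, 0, 3.0, 0, 0, 0, 1], [0.1, 0, 6.5, 0, 0, 0, 1], [0.1, 0, 10.0, 0, 0, 0, 1], [0.1, 0, 13.5, 0, 0, 0, 1], [0.1, 0, 16.0, 0, 0, 0, 1], [0.1, 0, 17.3, 0, 0, 0, 1], [0.1, 0, 18.0, 0, 0, 0, 1], [0.1, 0, 18.0, 0, 0, 0, 1]]
  ]
}}

```text
time: 14.67
position: [541.0, -92.6, 257.2]
orientation: [-0.0, 1.0, -0.015, 0.0]
ft_force: [-1.0, 0.3, -0.1]
width: 0.261
```

Request:
{"op": "step_arm", "data": {
  "motion": [
    [[0, 0, 0.2, 0, 0, 0, 1], [0, 0, 0.4, 0, 0, 0, 1], [0, 0, 0.4, 0, 0, 0, 1]]
  ]
}}

```text
time: 14.92
position: [541.4, -93.6, 255.0]
orientation: [0.0, 1.0, -0.016, 0.002]
ft_force: [-0.5, -0.9, -0.2]
width: 0.258
```

```bash
python3 - <<'E'
from h import *
show()
E
```

```text
t 14.9167 grip [542.003 -93.755  88.026] yaw,pitch,roll [-1.822 -0.214 -0.038] F [-0.49  -0.915 -0.201] w 0.258 j [-0.26  0.55  1.77  0.    0.82 -0.22]
```

Request:
{"op": "step_arm", "data": {
  "motion": [
    [[0, 0, 0.1, 0, 0, 0, 1], [0, 0, 0.2, 0, 0, 0, 1], [0, 0, 0.2, 0, 0, 0, 1]]
  ]
}}

```text
time: 15.17
position: [541.7, -93.8, 254.0]
orientation: [0.0, 1.0, -0.016, 0.002]
ft_force: [-1.1, 2.3, 12.4]
width: 0.255
```

```bash
python3 - <<'E'
from h import *
show()
E
```

```text
t 15.1667 grip [542.35  -93.959  86.985] yaw,pitch,roll [-1.842 -0.24  -0.039] F [-1.117  2.331 12.404] w 0.255 j [-0.26  0.55  1.77  0.    0.82 -0.22]
```

Contact with the tray floor at the original height (87.0). Opening to half, then lifting off.

Request:
{"op": "step_arm", "data": {
  "motion": [
    [[0, 0, -0.1, 0, 0, 0, 0.4], [0, 0, -0.1, 0, 0, 0, 0.4], [0, 0, -0.1, 0, 0, 0, 0.4], [0, 0, -0.1, 0, 0, 0, 0.4], [0, 0, -0.1, 0, 0, 0, 0.4], [0, 0, -0.1, 0, 0, 0, 0.4]]
  ]
}}

```text
time: 15.67
position: [541.2, -93.8, 253.2]
orientation: [0.0, 1.0, -0.016, 0.001]
ft_force: [0.4, 0.2, -0.1]
width: 0.592
```

Request:
{"op": "step_arm", "data": {
  "motion": [
    [[0, 0, -1, 0, 0, 0, 0.4], [0, 0, -3, 0, 0, 0, 0.4], [0, 0, -6, 0, 0, 0, 0.4], [0, 0, -10, 0, 0, 0, 0.4], [0, 0, -14, 0, 0, 0, 0.4], [0, 0, -17, 0, 0, 0, 0.4], [0, 0, -18, 0, 0, 0, 0.4], [0, 0, -18, 0, 0, 0, 0.4]]
  ]
}}

```text
time: 16.33
position: [540.8, -93.7, 436.4]
orientation: [0.001, 1.0, -0.016, 0.004]
ft_force: [-0.8, -0.1, -0.4]
width: 0.602
```

Request:
{"op": "step_arm", "data": {
  "motion": [
    [[-6, -6, -4, 0, 0, 0, 0.4], [-12, -12, -8, 0, 0, 0, 0.4], [-15, -15, -8, 0, 0, 0, 0.4], [-15, -15, -8, 0, 0, 0, 0.4], [-15, -15, -8, 0, 0, 0, 0.4], [-15, -15, -8, 0, 0, 0, 0.4], [-15, -15, -8, 0, 0, 0, 0.4], [-15, -15, -8, 0, 0, 0, 0.4]]
  ]
}}

```text
time: 17.0
position: [395.2, 61.4, 512.0]
orientation: [0.0, 1.0, -0.015, 0.001]
ft_force: [0.9, 0.1, -0.2]
width: 0.602
```

```bash
python3 - <<'E'
from h import *
show()
p,d=robot.snapshot("top");s,ds=robot.snapshot("scene")
np.save("pics/fd.npy",ds)
P=cloud("scene",ds).reshape(-1,3);h=P[(P[:,2]>75)&(P[:,0]>500)&(P[:,0]<580)&(P[:,1]<-60)&(P[:,1]>-130)&(P[:,2]<125)]
print("scene handle",len(h),h.mean(0),h.min(0),h.max(0),"(start 540.7 -98.9 95.8)")
P=cloud("top",d).reshape(-1,3);h=P[(P[:,2]>106)&(P[:,2]<118)&(P[:,0]>500)&(P[:,0]<580)&(P[:,1]<-60)&(P[:,1]>-130)];print("top htop",len(h),h.mean(0) if len(h) else 0)
a=cv2.resize(p[120:270,190:450],(780,450));b=cv2.resize(s[190:320,170:470],(346,150));o=np.zeros((600,780,3),np.uint8);o[:450]=a;o[450:,:346]=b;cv2.imwrite("pics/fin.png",o[:,:,::-1])
E
```

```text
t 17.0 grip [395.452  61.324 344.991] yaw,pitch,roll [-1.756 -0.086 -0.036] F [ 0.943  0.083 -0.185] w 0.602 j [ 0.04 -0.04  1.85 -0.    1.33  0.07]
scene handle 294 [537.107 -99.089  95.413] [ 527.994 -105.558   75.027] [553.752 -87.308 112.436] (start 540.7 -98.9 95.8)
top htop 0 0
```

View pics/fin.png

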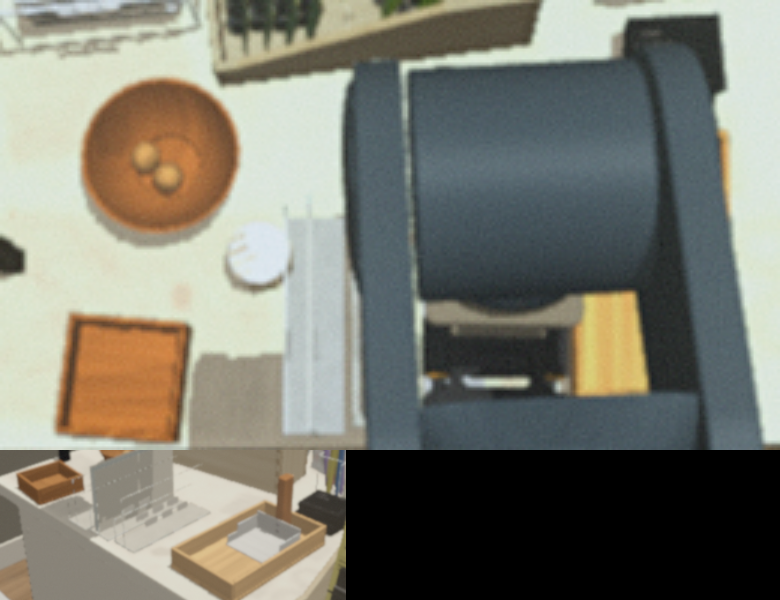

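Both beads are in the round bowl, near (146,157) and (167,179) in the crop, with the rim centre at about (160,155). The scoop stands upright in the tray about 4 mm from where it started, and the arm is clear. Handing in.

```bash
python3 -c "
from workcell import robot
print(robot.sign_off(), robot.read_state()['time'])"
```

```text
the job is handed in; nothing more can be done
the job is handed in; nothing more can be done
```

I gripped the scoop by its handle and pushed the beads against the tray's near wall until the lip met it. Tilting the lip up rolled both beads to the back of the pan. I carried them over the racks, tipped them into the round bowl, stood the scoop back in the tray and handed in at about 17 s of the 62 s.

- **Beads:** the last pictures show both in the round bowl, roughly 20 mm from its axis or less.
- **Scoop:** it stands upright in the tray, its handle about 4 mm from where it began.
- **Robot:** the gripper is open, well clear of everything, with about zero force. The highest force I read was 25 N, when the pan's heel pressed on the tray floor. Forces were only read between moves.
- **What disagreed:** the wrist camera put the handle 4 mm further out in x than the top camera, so I gripped between the two. At the end the arm hid the handle from the top camera, so its final position comes from the scene camera only.

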